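Hold the window cell in the light path

ROBOT

A 6-joint arm with a two-finger parallel gripper is mounted at the origin on the work surface. World frame = base frame: x ahead of the robot, y to its left, z up, the work surface at z = 0. Lengths are in mm, angles in degrees, forces in N, time in s.
With the tool pointing down it reaches from about 300 to 850 mm from the base axis. Payload 4.2 kg.
Tool frame: the origin (TCP) lies between the finger pads; the fingertips stand 14 mm ahead of it and the grasp point (between the pads) lies 5 mm behind it; z points along the fingers, y is the line along which they close (so a half turn about z gives the same grasp; the last joint's range is limited). The gripper opens to 91 mm and grips with 3 to 60 N. Pads are 32 mm wide; open, the fingers measure 118 mm over their backs; the gripper's body (76 mm by 178 mm) begins 60 mm behind the grasp point.
Start: joints at [68.067, 18.312, 89.639, -0, 72.044, -1.146], TCP at [204.066, 537.586, 227.976] pointing down, gripper open.
Joint ranges: [-177.97, 177.97], [-48.28, 115.42], [12.27, 149.76], [-77.06, 257.06], [2.81, 150.46], [-146.56, 146.56]. Speed limits (degrees/s): [147.25, 147.25, 180, 180, 180, 180].

INTERFACE

Orientations are given as [roll, pitch, yaw] about the fixed x, y, z axes, in that order (R = Rz(yaw) Ry(pitch) Rx(roll)).
In Python, from workcell import * gives the robot as it stands. The module is installed in compiled form; this text tells all that it offers.
- The arm moves only by the tool send_rows, never from a script. Its argument "deltas" is a list of rows, each a list of 2 entries, a list of its own where there are three numbers: the shift along the tool's x, y, z normalised to -1 to 1, where 1 is 0.5 m, then the turn, a rotation vector about the tool's x, y, z normalised to -1 to 1, where 1 is 0.5 rad. A call has 1 to 10 rows; each row shifts and turns the commanded pose from where the row before left it, along the tool's axes as they then stand; what a row does not reach is not made up. A row lasts 1/10 s, in which the tool goes at most 50 mm and 8.59 degrees, less where a joint would pass 70% of its speed; a pose out of reach is approached as far as the arm can. A call with a number of a shift or a turn outside -1 to 1 is refused whole. A call with a gripper value outside its range is refused whole. "grip" is the closure, from 0 (fully open) to 1 (shut), set as the call begins (left out, the last holds). The fingers move at their own pace and stop on an object; "grip_force" is the grip in N (left out, the last holds). Time passes only in rows, so rows that do not move let the fingers close. It gives the time, the measured TCP pose, the force, the opening and the grip force at its end, in the units of the state.
- state(): the state, without advancing time (a new reading comes with each control period).
- grab_frame(name): name is "scene" or "top" or "wrist"; returns the picture (400x640x3 uint8, red, green, blue); there is no depth.
- calibration(name): a dict with "mtx" (3x3 intrinsics, pixels), "D" ([k1, k2, p1, p2, k3] as OpenCV has them; the pictures are not rectified), "R" (3x3) and "t" (3): a world point X has camera coordinates R X + t. Camera axes: x right, y down, z forward; pixel columns grow to the right and rows downward; lengths in mm; the calibration is good to about 2 mm. A picture is of the moment at which its call begins: read the wrist's pose just before it. calibration takes no time and is no camera call; for the wrist camera it gives the pose at the moment of the call.
- job_done(): hands the job in; it is judged then, once.
Trained networks look in the newest picture that a camera, given by its name, has taken for a name from the list of things; names that differ only in an ending like _2 or _b are one class to them, and where a whole thing is asked for, a point or a joint stands for the part that bears it (a point fixed in the world has none). Each returns a list of dicts, best first, with "p" (0 to 1); they miss things now and then, are a little off and sometimes report something else, mostly with a low value. They report only what shows in the picture. A call takes as long as a camera call. They do not tell look-alikes from the thing itself.
- trace(camera, label): "pixels" (400x640 bool, what is visible of it) and "bbox" ([left, top, width, height] in pixels, round what is visible of it).
The state is a dict: "time_s": time; "qpos": joint angles; "qvel": joint speeds; "effort": joint torques, N m; "ee_pos": TCP position; "ee_rot": TCP orientation; "force": force on the tool from outside, world axes, zero at the start; "torque": the same for the moment, N m; "gripper_width": finger opening in mm; "gripper_force": force on a finger pad.
Only numpy, scipy, OpenCV 4.12 (cv2) and the standard library are available. Lean on these libraries where they do the work, as an engineer would, in place of code of your own. Each camera call takes 0.05 s, during which the arm holds its last target. There are 200 camera calls.

TASK

Pick the tall window cell out of the chute tray, touching it only on its two narrow ribbed black sides and never on the clear window, and hold it upright in the light path, with its window centred on the beam midway between lamp and receiver and facing them squarely. Finish while still holding it there, still and free of the light station: do not put it down or let go. Leave the other mouldings in the tray, and do not knock the lamp and receiver or the tape, screwdriver and bottle on the bench.

Things in the scene. Friction and masses are not known exactly. Their poses are not given: they have to be found in the camera images.
- cell: Window cell, the only tall part in the tray: black frame 22 mm deep (x) x 36 mm wide (y) x 60 mm tall (z), about 100 g, standing upright at any yaw. Grip it only on its narrow ribbed sides (22 x 60 mm, facing +y and -y, 36 mm apart, solid from top to bottom). A clear window goes through it along x. Origin: centre of its underside. Alike when turned half round about z.
- cell_window: The clear window of the cell, a fixed part of it: a clear block 25 mm (x) by 26 mm (y) by 40 mm (z), standing 1.5 mm proud of the frame's wide +x and -x faces. Must not be touched by the robot. Origin: its centre, 31 mm above the cell's underside; axes as the cell's.
- cell_centre (a point): Centre of the window, on the cell's axis 31 mm above its underside; axes as the cell's.
- tray: White fixed sheet-metal chute tray, 190 mm (x) by 270 mm (y), 28 mm high, walls and floor 4 mm thick, open at the top. It stands on one side of the bench with the cell and five low black parts in it. Origin: centre of its underside on the bench; z up.
- station: Fixed light station on the bench's other side: base plate 215 (x) x 220 mm (y), 12 mm thick, from 80 mm before to 135 mm behind the origin in x; a 30 mm square column, top 150 mm above the bench, at x = +115 mm. Origin: on the bench, straight below the middle of the light path; z up. It carries lamp and receiver.
- beam (a point): Middle of the light path. The beam runs level along y from lamp (+y) to receiver (-y), 102 to 138 mm above the bench; z up, x to the column. Free gap between their round 40 mm faces: 69 mm to each side, open above and in front (-x). Heads' tops 25 mm above the beam; crossbar 82 to 98 mm behind the beam (+x), top 12 mm above it, and arms along x 97 mm to each side.
- heads (a joint): Height setting of lamp and receiver on the column, in m: the beam is 0.100 m plus this above the bench. Stiff, stays where it is (needs some 20 N or more to shift); leave it.
- frame_a: Short empty black frame lying flat in the tray, 44 x 36 x 20 mm, open through the middle. Origin: centre of its underside.
- frame_b: A second short empty black frame, the same as the first, in the tray.
- bush: Black ring, 38 mm across, 18 mm high, in the tray. Origin: centre of its underside.
- cap: Black flanged cap, 44 mm across, 18 mm high, in the tray. Origin: centre of its underside.
- clip: Black angle clip, 46 x 22 mm, 18 mm high, in the tray. Origin: centre of its underside.
- tape: Roll of packing tape lying flat towards the far edge of the bench, 84 mm across, 25 mm high. Origin: centre of its underside.
- driver: Screwdriver lying towards the far edge of the bench. Origin: underside.
- bottle: White plastic bottle standing towards the far edge of the bench, 56 mm across, 120 mm high. Origin: centre of its underside.
There are look-alikes about, which are no part of the job. Leave any yellow look-alike of the cell alone.

How it is judged:
By the outcome, as a careful person would: the job done as asked, in the order asked, and still so for the second after the job is handed in, while the arm keeps its last pose, push and grip.
It also fails if it takes over 45 s, if anything falls off the work surface, if the arm or the gripper's body presses on something with over 40 N, if the wrist force passes 120 N, or if a joint passes its speed limit or range.

## Working session

There is one attempt and no reset: what is moved stays moved. The work goes in short steps, Python scripts to look and compute and a tool call to move; the robot and the scene stay as the last step left them, time stands still between calls to the robot, and variables do not carry over. Pictures are saved under pics/ and viewed, at most 10 in all, crops included, and the job is handed in when it is done.

Besides the shell and the picture viewer there is one more tool, called after "Call:" by a JSON object that holds its "name" and its "arguments", one argument or row to a line. send_rows: Moves the arm, as the interface text tells. Scaled input: -1 to 1 covers 0.5 m each way for a shift and 0.5 rad each way for a turn. Its arguments: {"type":"object","properties":{"deltas":{"type":"array","items":{"type":"array"}},"grip":{"type":"number"},"grip_force":{"type":"number"}},"required":["deltas"]}

```bash
mkdir -p pics; python3 - <<'E'
from workcell import *
import cv2,numpy as np
for n in ("scene","top"):
    im=grab_frame(n); cv2.imwrite(f"pics/{n}1.png",im[:,:,::-1])
    c=calibration(n); print(n,c["mtx"].tolist(),np.round(c["D"],4),"cam",np.round(-c["R"].T@c["t"]),np.round(c["R"],2).tolist())
    for l in ("cell","cell_window","station","heads","tray"):
        for d in trace(n,l)[:3]: print(l,round(d["p"],2),d["bbox"])
s=state();print(s)
E
```

```text
scene [[425.1776675759688, 0.0, 315.1003335800777], [0.0, 425.1776675759688, 203.07412756566427], [0.0, 0.0, 1.0]] [-0.0417  0.      0.      0.      0.    ] cam [1330. -641.  730.] [[0.63, 0.78, 0.0], [0.44, -0.36, -0.82], [-0.64, 0.52, -0.57]]
cell 0.91 [164.1, 262.6, 18.4, 24.7]
cell 0.78 [214.1, 235.3, 16.8, 26.1]
cell 0.71 [345.0, 129.3, 71.9, 50.6]
cell_window 0.66 [220.9, 245.0, 11.5, 14.7]
cell_window 0.38 [346.3, 129.8, 70.0, 49.3]
station 0.92 [332.3, 129.9, 86.6, 84.2]
heads 0.86 [345.4, 129.4, 73.7, 46.7]
heads 0.51 [214.3, 237.7, 19.8, 24.1]
tray 0.97 [176.6, 197.8, 119.5, 83.4]
top [[456.1508723450795, 0.0, 322.61043376647234], [0.0, 456.1508723450795, 195.25780099026377], [0.0, 0.0, 1.0]] [0.0048 0.     0.     0.     0.    ] cam [ 474.  -59. 1098.] [[-0.02, -1.0, 0.0], [-0.99, 0.02, -0.14], [0.14, -0.0, -0.99]]
cell 0.6 [417.7, 216.5, 19.9, 14.4]
cell 0.58 [469.9, 206.6, 24.3, 24.4]
station 0.66 [110.9, 177.7, 128.8, 111.7]
station 0.19 [349.7, 221.8, 21.0, 26.6]
heads 0.79 [110.0, 175.5, 130.7, 88.5]
heads 0.6 [111.5, 178.6, 129.0, 108.5]
tray 0.69 [331.5, 195.6, 129.0, 103.1]
{'time_s': 0.6, 'qpos': array([ 6.80664869e+01,  1.83099547e+01,  8.96403775e+01,  4.09110551e-04,
        7.20447740e+01, -1.14359291e+00]), 'qvel': array([ 0.02992617, -0.01956394, -0.06977666, -0.01548508, -0.04851537,
        0.11163201]), 'effort': array([ 1.65514615e-03, -4.12108111e+01, -2.32139164e+01,  7.29361922e-02,
        3.74306075e-02, -1.44280790e-05]), 'ee_pos': array([204.06609762, 537.56680317, 227.98609285]), 'ee_rot': array([ 1.79995099e+02, -2.91446726e-04,  1.59209954e+02]), 'force': array([ 0.02186354, -0.36008374,  0.21129829]), 'torque': array([0.02385949, 0.02630321, 0.04097739]), 'gripper_force': 0.0, 'gripper_width': 90.98128860262428}
```

View pics/scene1.png

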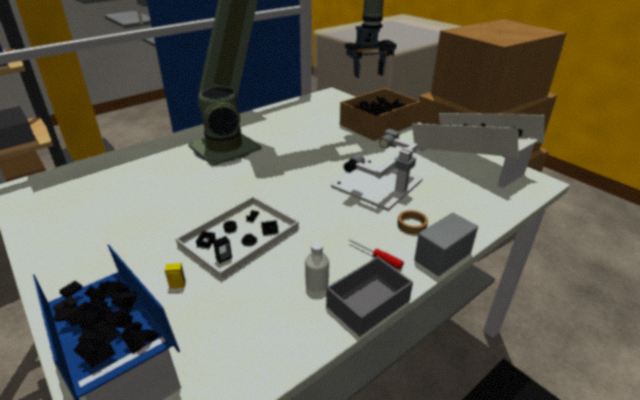

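View pics/top1.png

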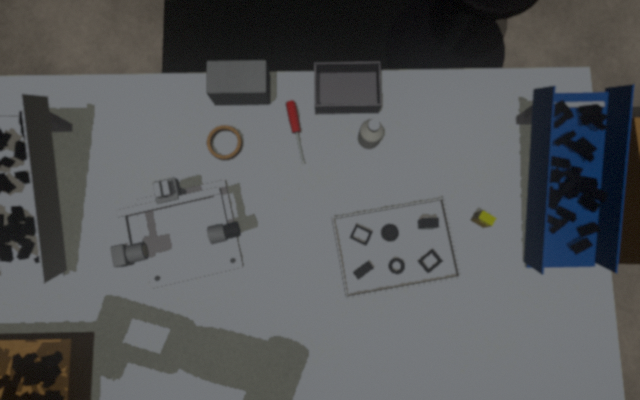

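The scene shows one yellow block at (175,275) outside the tray, and a tall black part with a window at (222,248) in the tray. In the top view these are (487,217) and (428,222). The black part in the tray fits the cell; the yellow one is the decoy. I'll confirm this in an enlarged crop.

```bash
cat > h.py <<'E'
from workcell import *
import cv2,numpy as np
def ray(c,uv,z):
    p=cv2.undistortPoints(np.array([[uv]],float),c["mtx"],np.array(c["D"],float))[0,0]
    o=-c["R"].T@c["t"]; d=c["R"].T@np.array([*p,1.]); return o+d*(z-o[2])/d[2]
def proj(c,X):
    r,_=cv2.Rodrigues(np.array(c["R"],float)); return cv2.projectPoints(np.array(X,float).reshape(-1,3),r,np.array(c["t"],float),c["mtx"],np.array(c["D"],float))[0][:,0]
E
python3 - <<'E'
from h import *
a=cv2.imread("pics/top1.png");b=cv2.imread("pics/scene1.png")
f=lambda i,x,y,w,h,s:cv2.resize(i[y:y+h,x:x+w],(w*s,h*s),interpolation=cv2.INTER_CUBIC)
top=np.hstack([f(a,395,195,66,50,6),f(b,195,225,66,50,6)])
st=f(a,95,160,198,75*2-17,4)[:300,:792] if 0 else f(a,100,170,160,125,5)[:,:792]
st=cv2.resize(st,(384,300)); w=grab_frame("wrist")[:,:,::-1]; w=cv2.resize(w,(408,300))
im=np.vstack([top,np.hstack([st,w])]); cv2.imwrite("pics/crop.png",np.clip(im*1.5,0,255).astype(np.uint8))
cv2.imwrite("pics/w0.png",grab_frame("wrist")[:,:,::-1])
c=calibration("top")
print("cell",ray(c,(428,219),60),"yellow",ray(c,(487,215),60))
for n,uv,z in (("lamp/rec L",(130,253),130),("R",(224,232),130),("hole1",(157,278),12),("hole2",(233,260),12),("colend",(166,189),150)): print(n,ray(c,uv,z).round())
c=calibration("wrist");print(c["mtx"],c["D"],(-c["R"].T@c["t"]).round(1),c["R"].round(2))
E
```

```text
cell [ 561.14636788 -303.14455757   60.        ] yellow [ 568.00614284 -438.3832922    60.        ]
lamp/rec L [494. 344. 130.]
R [535. 147. 130.]
hole1 [438. 327.  12.]
hole2 [476. 150.  12.]
colend [626. 266. 150.]
[[309.9422058    0.         319.73852654]
 [  0.         309.9422058  197.10392513]
 [  0.           0.           1.        ]] [0.00834963 0.         0.         0.         0.        ] [132.7 563.7 385.4] [[ 0.35  0.93 -0.  ]
 [ 0.9  -0.34  0.27]
 [ 0.25 -0.1  -0.96]]
```

View pics/crop.png

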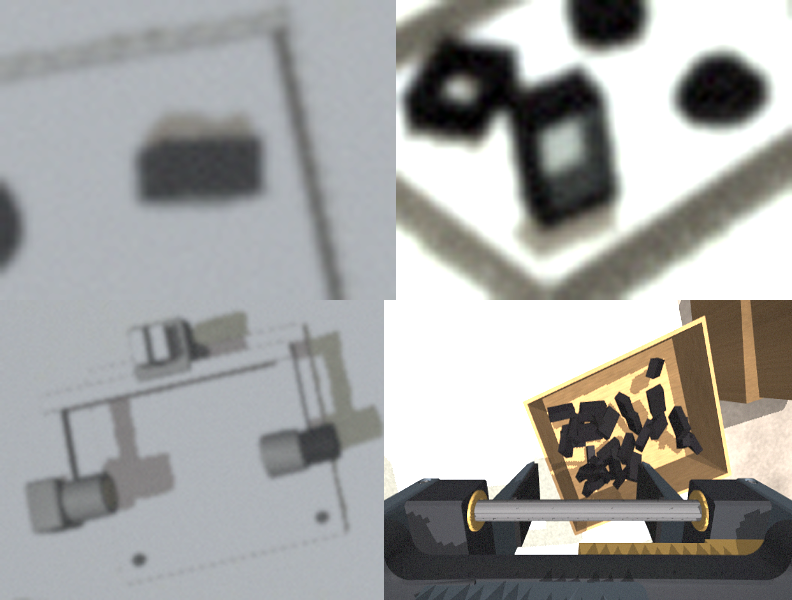

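The crop confirms it. The part at top (428,222) / scene (222,248) is black and tall, with a clear window, and is the only one like it in the tray. I'll move over the station first and measure it with the wrist camera.

Call:
{"name": "send_rows", "arguments": {
  "deltas": [
    [[-0.083,-0.039,-0.0144],[0,0,0]],
    [[-0.083,-0.039,-0.0144],[0,0,0]],
    [[-0.083,-0.039,-0.0144],[0,0,0]],
    [[-0.083,-0.039,-0.0144],[0,0,0]],
    [[-0.083,-0.039,-0.0144],[0,0,0]],
    [[-0.083,-0.039,-0.0144],[0,0,0]],
    [[-0.083,-0.039,-0.0144],[0,0,0]],
    [[-0.083,-0.039,-0.0144],[0,0,0]],
    [[-0.083,-0.039,-0.0144],[0,0,0]],
    [[-0.083,-0.039,-0.0144],[0,0,0]]
  ]
}}

```text
time_s: 1.7
ee_pos: [523.9, 206.4, 300.5]
ee_rot: [180.0, 0.0, 159.2]
force: [0.6, 0.7, -0.1]
gripper_width: 91.1
gripper_force: 0.0
```

Call:
{"name": "send_rows", "arguments": {
  "deltas": [
    [[0,0,0],[0,0,0.25]],
    [[0,0,0],[0,0,0.25]],
    [[0,0,0],[0,0,0.25]],
    [[0,0,0],[0,0,0.25]],
    [[0,0,0],[0,0,0.25]],
    [[0,0,0],[0,0,0.25]],
    [[0,0,0],[0,0,0.25]],
    [[0,0,0],[0,0,0.25]],
    [[0,0,0],[0,0,0]],
    [[0,0,0],[0,0,0]]
  ]
}}

```text
time_s: 2.7
ee_pos: [522.8, 208.0, 299.9]
ee_rot: [-180.0, -0.0, 102.1]
force: [0.2, -0.9, 0.5]
gripper_width: 91.1
gripper_force: 0.0
```

```bash
python3 - <<'E'
from h import *
import pickle
c=calibration("wrist");im=grab_frame("wrist")[:,:,::-1];cv2.imwrite("pics/w1.png",im)
h=[(d["p"],d["bbox"]) for d in trace("wrist","heads")[:2]];print(h)
pickle.dump(c,open("w1.pkl","wb"));s=state();print(s["time_s"],s["ee_pos"],s["ee_rot"])
cv2.imwrite("pics/w1b.png",cv2.resize(im,(800,500),interpolation=cv2.INTER_CUBIC))
E
```

```text
[(0.78, [295.7, 1.0, 162.6, 259.1])]
2.8 [522.8370517  207.99504426 299.98558213] [ 1.79994606e+02 -4.64612659e-03  1.02019531e+02]
```

View pics/w1b.png

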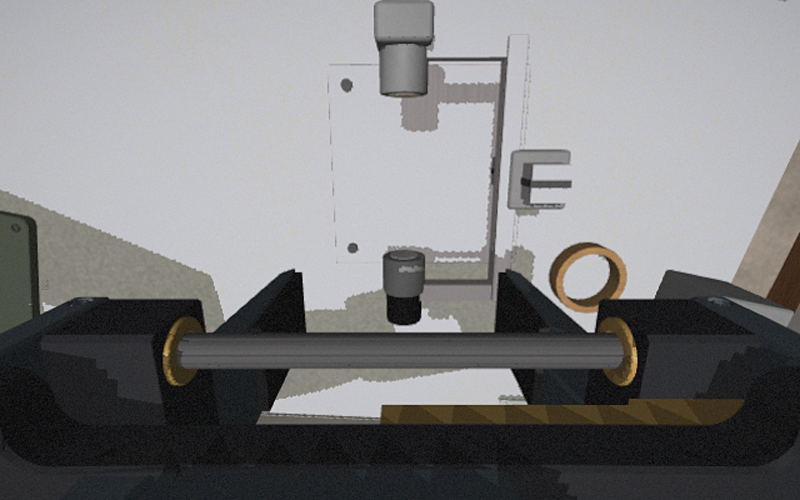

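The wrist view shows the lamp at (403,60), its face edge near (403,95), the receiver face near (404,255), and the plate's front corners at (328,65) and (337,263), all on the 800 px scale. I'll zoom in to pick accurate points.

```bash
python3 - <<'E'
from h import *
im=cv2.imread("pics/w1.png")
T=[]
for cx,cy in ((323,72),(323,212),(275,65),(275,205)):
    x0,y0=cx-40,cy-30; t=cv2.resize(im[y0:y0+60,x0:x0+80],(400,300),interpolation=cv2.INTER_CUBIC)
    t=np.clip(t*1.0,0,255).astype(np.uint8)
    for k in range(0,80,10):
        cv2.line(t,(k*5,0),(k*5,6),(0,0,255),1); cv2.putText(t,str(x0+k),(k*5+2,16),0,.35,(0,0,255),1)
    for k in range(0,60,10):
        cv2.line(t,(0,k*5),(6,k*5),(0,0,255),1); cv2.putText(t,str(y0+k),(8,k*5+4),0,.35,(0,0,255),1)
    T.append(t)
cv2.imwrite("pics/z1.png",np.vstack([np.hstack(T[:2]),np.hstack(T[2:])]))
E
```

```text
(no output)
```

View pics/z1.png

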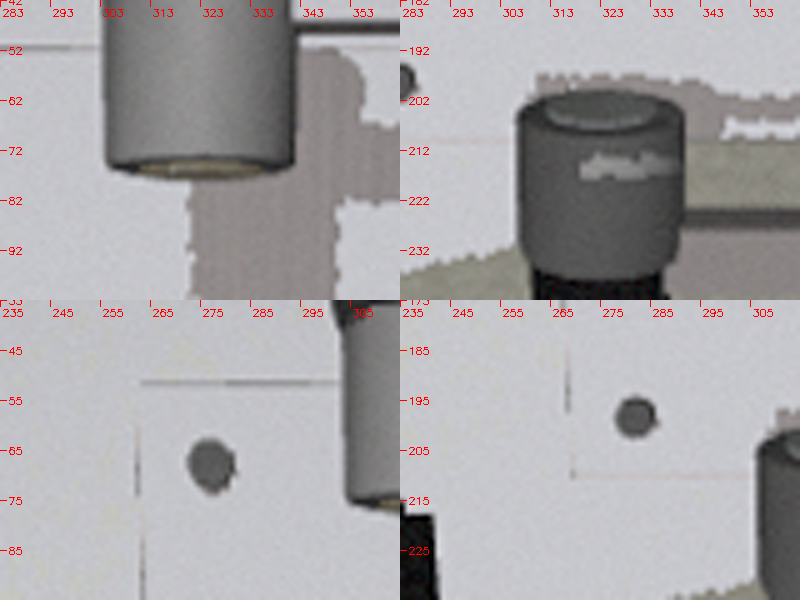

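The crops give the lamp face ends (304.2,75) and (342,74), receiver face ends (306.4,205.6) and (340,205.2), and plate corners (262.2,51.4) and (269.4,210.2). Next I fit the station pose to these.

```bash
python3 - <<'E'
from h import *
import pickle
from scipy.optimize import least_squares
c=pickle.load(open("w1.pkl","rb")); ct=calibration("top")
def world(p,P):
    a=p[2]; P=np.array(P,float); R=np.array([[np.cos(a),-np.sin(a)],[np.sin(a),np.cos(a)]])
    return np.c_[P[:,:2]@R.T+p[:2],P[:,2]]
obs=np.array([(304.2,75),(342,74),(306.4,205.6),(340,205.2),(0,73.6),(0,78),(0,208),(0,200.4),(262.2,51.4),(269.4,210.2)])
def f(p):
    h=p[3]
    P=[(-20,69,h),(20,69,h),(-20,-69,h),(20,-69,h),(0,69,h+20),(0,69,h-20),(0,-69,h+20),(0,-69,h-20),(-80,110,12),(-80,-110,12)]
    e=proj(c,world(p,P))-obs; e[4:8,0]=0; return e
r=least_squares(lambda p:f(p).ravel(),[515,245,.2,120],x_scale=[10,10,.1,10])
print(r.x[:2],np.degrees(r.x[2]),r.x[3]);print(f(r.x).round(1).tolist())
# without plate
r2=least_squares(lambda p:f(p)[:8].ravel(),r.x,x_scale=[10,10,.1,10]);print(r2.x[:2],np.degrees(r2.x[2]),r2.x[3])
print("column top pred px (800 scale)",(proj(c,world(r.x,[(100,-15,150),(100,15,150),(130,15,150),(130,-15,150)]))*1.25).round(0).tolist())
print("top pred heads",proj(ct,world(r.x,[(0,69,r.x[3]),(0,-69,r.x[3]),(-80,110,12),(-80,-110,12)])).round(1).tolist())
E
```

```text
[517.45972233 248.37384186] 12.26744905656492 118.25708998705997
[[-0.5, 0.5], [0.8, 1.3], [-0.6, -1.0], [0.8, -0.7], [0.0, -0.5], [0.0, -0.6], [0.0, 1.9], [0.0, -0.7], [-0.7, -0.4], [0.1, -0.1]]
[517.33070213 248.40515785] 12.359359176385148 118.3470005824474
column top pred px (800 scale) [[530.0, 202.0], [533.0, 164.0], [572.0, 163.0], [568.0, 202.0]]
top pred heads [[145.7, 248.9], [209.3, 234.0], [151.8, 287.6], [244.1, 265.7]]
```

The station fit is (517.4, 248.4), yaw 12.3°, beam height about 118 mm. The column-top check agrees with the picture. Next I go to the tray.

Call:
{"name": "send_rows", "arguments": {
  "deltas": [
    [[-0.0823,-0.0223,0.0167],[0,0,0]],
    [[-0.0823,-0.0223,0.0167],[0,0,0]],
    [[-0.0823,-0.0223,0.0167],[0,0,0]],
    [[-0.0823,-0.0223,0.0167],[0,0,0]],
    [[-0.0823,-0.0223,0.0167],[0,0,0]],
    [[-0.0823,-0.0223,0.0167],[0,0,0]],
    [[-0.0823,-0.0223,0.0167],[0,0,0]],
    [[-0.0823,-0.0223,0.0167],[0,0,0]],
    [[-0.0823,-0.0223,0.0167],[0,0,0]],
    [[-0.0823,-0.0223,0.0167],[0,0,0]]
  ]
}}

```text
time_s: 3.8
ee_pos: [498.4, -219.4, 216.3]
ee_rot: [180.0, 0.0, 102.0]
force: [0.4, 0.5, -0.5]
gripper_width: 91.0
gripper_force: 0.0
```

Call:
{"name": "send_rows", "arguments": {
  "deltas": [
    [[-0.0823,-0.0223,0.0167],[0,0,0]],
    [[-0.0823,-0.0223,0.0167],[0,0,0]],
    [[0,0,0],[0,0,0.254]],
    [[0,0,0],[0,0,0.254]],
    [[0,0,0],[0,0,0.254]],
    [[0,0,0],[0,0,0.254]],
    [[0,0,0],[0,0,0.254]],
    [[0,0,0],[0,0,0.254]],
    [[0,0,0],[0,0,0.254]],
    [[0,0,0],[0,0,0.254]]
  ]
}}

```text
time_s: 4.8
ee_pos: [493.9, -302.8, 199.7]
ee_rot: [-180.0, -0.0, 43.5]
force: [-0.4, 0.3, -0.1]
gripper_width: 91.2
gripper_force: 0.0
```

Call:
{"name": "send_rows", "arguments": {
  "deltas": [
    [[0,0,0],[0,0,0.254]],
    [[0,0,0],[0,0,0.254]],
    [[0,0,0],[0,0,0.254]],
    [[0,0,0],[0,0,0.254]],
    [[0,0,0],[0,0,0.254]],
    [[0,0,0],[0,0,0.254]],
    [[0,0,0],[0,0,0]],
    [[0,0,0],[0,0,0]]
  ],
  "grip": 0.25
}}

```text
time_s: 5.6
ee_pos: [493.9, -302.8, 199.7]
ee_rot: [-180.0, 0.0, 0.2]
force: [0.3, 0.1, 0.3]
gripper_width: 68.3
gripper_force: 0.0
```

```bash
python3 - <<'E'
from h import *
import pickle
c=calibration("wrist");im=grab_frame("wrist")[:,:,::-1];cv2.imwrite("pics/w2.png",im)
for l in("cell","cell_window"):
  for d in trace("wrist",l)[:3]: print(l,d["p"],d["bbox"])
pickle.dump(c,open("w2.pkl","wb"));s=state();print(s["time_s"],s["ee_pos"],s["ee_rot"],s["gripper_width"])
a=cv2.resize(im[80:280,200:440],(720,600),interpolation=cv2.INTER_CUBIC)
for k in range(0,240,20): cv2.putText(a,str(200+k),(k*3,10),0,.35,(0,0,255),1);cv2.putText(a,str(80+k),(0,k*3+4),0,.35,(0,0,255),1)
cv2.imwrite("pics/w2b.png",a)
E
```

```text
cell 0.65 [426.7, 94.5, 66.8, 43.7]
cell 0.57 [308.0, 111.8, 39.7, 29.5]
cell_window 0.66 [439.7, 119.2, 26.5, 16.7]
5.75 [ 493.91313317 -302.78167098  199.7036881 ] [-1.79993705e+02  5.83482577e-04  1.41938283e-01] 68.46185581282992
```

View pics/w2b.png

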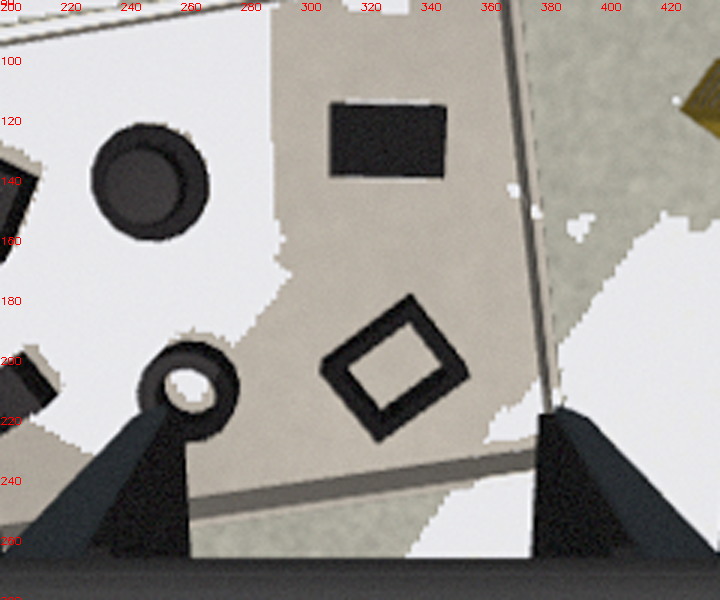

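The view shows the cell from directly above at (310–349, 114–139), the right tray wall at about x=370, and frame_b below at (333,203). Nothing is close to its ribbed sides. I measure its pose.

```bash
python3 - <<'E'
from h import *
import pickle
c=pickle.load(open("w2.pkl","rb"));im=cv2.imread("pics/w2.png",0)
sub=cv2.resize(im[100:155,295:362],None,fx=8,fy=8,interpolation=cv2.INTER_CUBIC)
m=(sub<90).astype(np.uint8);k=max(cv2.findContours(m,0,2)[0],key=cv2.contourArea)
P=(k[:,0].astype(float)-3.5)/8+[295,100]
W=np.array([ray(c,p,64)[:2] for p in P],np.float32)
print(cv2.minAreaRect(W)); 
b=cv2.boxPoints(cv2.minAreaRect(W));print(b.round(1).tolist())
o=-c["R"].T@c["t"];print("cam",o.round(1)); print("wall top",ray(c,(369,100),28).round(1),ray(c,(374,145),28).round(1))
print("frame_b near corner",ray(c,(337,178),24).round(1))
ct=calibration("top");print(proj(ct,np.c_[b,np.full(4,64.)]).round(1).tolist())
E
```

```text
((555.2557983398438, -311.8791198730469), (35.78572082519531, 22.001291275024414), 89.10442352294922)
[[544.0, -329.6000061035156], [566.0, -329.8999938964844], [566.5, -294.20001220703125], [544.5, -293.79998779296875]]
cam [ 569.  -303.2  357.1]
wall top [ 579.9 -353.3   28. ] [ 534.7 -360.7   28. ]
frame_b near corner [ 498.3 -322.7   24. ]
[[440.4, 226.2], [440.1, 216.5], [424.3, 216.6], [424.7, 226.2]]
```

Fitted size is 35.8 x 22.0 mm, as it must be: centre (555.3, -311.9), yaw -0.9°. I move to hover and check that the fingers straddle it.

Call:
{"name": "send_rows", "arguments": {
  "deltas": [
    [[0.041,0.006,0.04],[0,0,0.036]],
    [[0.041,0.006,0.04],[0,0,0]],
    [[0.041,0.006,0.04],[0,0,0]],
    [[0,0,0.03],[0,0,0]],
    [[0,0,0.03],[0,0,0]],
    [[0,0,0],[0,0,0]],
    [[0,0,0],[0,0,0]]
  ],
  "grip": 0.34
}}

```text
time_s: 6.45
ee_pos: [555.4, -312.5, 109.9]
ee_rot: [-180.0, 0.0, -0.9]
force: [-0.5, 0.0, 0.0]
gripper_width: 60.4
gripper_force: 0.0
```

```bash
python3 - <<'E'
from h import *
c=calibration("wrist");im=grab_frame("wrist")[:,:,::-1];s=state();print(s["time_s"],s["ee_pos"],s["ee_rot"],s["gripper_width"])
p=s["ee_pos"]
im=im.copy()
b=np.array([[544.0,-329.6,64],[566,-329.9,64],[566.5,-294.2,64],[544.5,-293.8,64]])
q=proj(c,b);print(q.round(1).tolist())
w=s["gripper_width"]/2
print("tips",proj(c,[p+[0,w,-14],p+[0,-w,-14]]).round(1).tolist())
cv2.imwrite("pics/w3.png",im)
a=cv2.resize(im[100:300,200:440],(720,600),interpolation=cv2.INTER_CUBIC)
for x,y in q: cv2.circle(a,(int((x-200)*3),int((y-100)*3)),2,(0,0,255),-1)
cv2.imwrite("pics/w3b.png",np.clip(a*2.0,0,255).astype(np.uint8))
E
```

```text
6.5 [ 555.70147719 -312.73227339  110.52713842] [ 1.79969086e+02 -6.74859583e-02 -9.59844651e-01] 60.162380379369814
[[342.9, 237.7], [343.5, 207.9], [291.5, 208.1], [292.2, 237.8]]
tips [[268.1, 242.2], [369.2, 240.6]]
```

View pics/w3b.png

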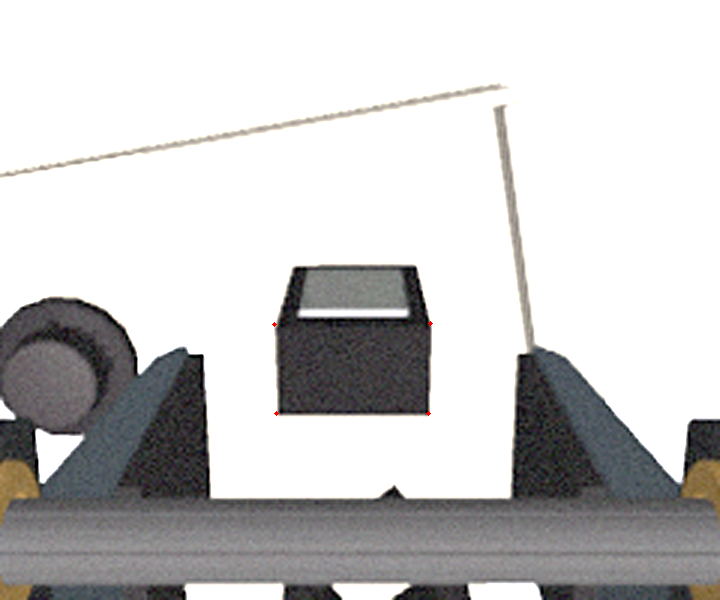

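The predicted corners fall on the real ones, and the fingers straddle the ribbed sides evenly with the wall clear. I descend and grip.

Call:
{"name": "send_rows", "arguments": {
  "deltas": [
    [[0,0,0.026],[0,0,0]],
    [[0,0,0.026],[0,0,0]],
    [[0,0,0.026],[0,0,0]],
    [[0,0,0.026],[0,0,0]],
    [[0,0,0.026],[0,0,0]],
    [[0,0,0],[0,0,0]],
    [[0,0,0],[0,0,0]]
  ]
}}

```text
time_s: 7.2
ee_pos: [555.2, -312.4, 44.2]
ee_rot: [-180.0, 0.0, -1.0]
force: [1.4, 0.3, 1.5]
gripper_width: 60.1
gripper_force: 0.0
```

Call:
{"name": "send_rows", "arguments": {
  "deltas": [
    [[0,0,0],[0,0,0]],
    [[0,0,0],[0,0,0]],
    [[0,0,0],[0,0,0]],
    [[0,0,0],[0,0,0]],
    [[0,0,0],[0,0,0]],
    [[0,0,0],[0,0,0]],
    [[0,0,0],[0,0,0]],
    [[0,0,0],[0,0,0]]
  ],
  "grip": 1,
  "grip_force": 25
}}

```text
time_s: 8.0
ee_pos: [555.6, -312.5, 45.3]
ee_rot: [180.0, -0.0, -1.0]
force: [-0.5, 0.7, 5.3]
gripper_width: 36.0
gripper_force: 25.0
```

Call:
{"name": "send_rows", "arguments": {
  "deltas": [
    [[0,0,-0.02],[0,0,0]],
    [[0,0,-0.05],[0,0,0]],
    [[0,0,-0.07],[0,0,0]],
    [[0,0,-0.07],[0,0,0]],
    [[0,0,-0.07],[0,0,0]],
    [[0,0,-0.05],[0,0,0]],
    [[0,0,-0.02],[0,0,0]],
    [[0,0,0],[0,0,0]]
  ]
}}

```text
time_s: 8.8
ee_pos: [555.6, -312.7, 220.9]
ee_rot: [179.9, -0.1, -1.0]
force: [-1.4, -0.7, -0.6]
gripper_width: 35.8
gripper_force: 25.0
```

Call:
{"name": "send_rows", "arguments": {
  "deltas": [
    [[-0.003,-0.04,0],[0,0,0]],
    [[-0.007,-0.08,0],[0,0,0]],
    [[-0.007,-0.08,0],[0,0,0]],
    [[-0.007,-0.08,0],[0,0,0]],
    [[-0.007,-0.08,0],[0,0,0]],
    [[-0.007,-0.08,0],[0,0,0]],
    [[-0.007,-0.08,0],[0,0,0]],
    [[-0.007,-0.08,0],[0,0,0]],
    [[-0.003,-0.04,0],[0,0,0]],
    [[0,0,0],[0,0,0]]
  ]
}}

```text
time_s: 9.8
ee_pos: [531.3, 11.2, 217.8]
ee_rot: [-179.9, 0.3, -0.7]
force: [0.1, -1.4, -0.2]
gripper_width: 35.9
gripper_force: 25.0
```

Call:
{"name": "send_rows", "arguments": {
  "deltas": [
    [[0,0,0],[0,0,-0.12]],
    [[0,0,0],[0,0,-0.2]],
    [[0,0,0],[0,0,-0.24]],
    [[0,0,0],[0,0,-0.24]],
    [[0,0,0],[0,0,-0.24]],
    [[0,0,0],[0,0,-0.24]],
    [[0,0,0],[0,0,-0.24]],
    [[0,0,0],[0,0,-0.24]],
    [[0,0,0],[0,0,-0.24]],
    [[0,0,0],[0,0,-0.24]]
  ]
}}

```text
time_s: 10.8
ee_pos: [532.2, 7.3, 218.2]
ee_rot: [-179.8, 0.1, 63.4]
force: [-0.8, 0.1, -1.3]
gripper_width: 36.1
gripper_force: 25.0
```

Call:
{"name": "send_rows", "arguments": {
  "deltas": [
    [[0,0,0],[0,0,-0.24]],
    [[0,0,0],[0,0,-0.24]],
    [[0,0,0],[0,0,-0.24]],
    [[0,0,0],[0,0,-0.24]],
    [[0,0,0],[0,0,-0.24]],
    [[0,0,0],[0,0,-0.165]],
    [[0,0,0],[0,0,0]],
    [[0,0,0],[0,0,0]]
  ]
}}

```text
time_s: 11.6
ee_pos: [532.7, 7.6, 218.8]
ee_rot: [-179.9, -0.0, 102.2]
force: [0.1, 0.5, 0.0]
gripper_width: 35.7
gripper_force: 25.0
```

Call:
{"name": "send_rows", "arguments": {
  "deltas": [
    [[0.04,0.008,0],[0,0,0]],
    [[0.08,0.0165,0],[0,0,0]],
    [[0.08,0.0165,0],[0,0,0]],
    [[0.08,0.0165,0],[0,0,0]],
    [[0.06,0.012,0],[0,0,0]],
    [[0.017,0.003,0],[0,0,0]],
    [[0,0,0],[0,0,0]],
    [[0,0,0],[0,0,0]]
  ]
}}

```text
time_s: 12.4
ee_pos: [530.6, 189.0, 219.5]
ee_rot: [-180.0, 0.1, 102.2]
force: [-0.2, -0.9, -0.6]
gripper_width: 35.7
gripper_force: 25.0
```

```bash
python3 - <<'E'
from h import *
import pickle
s=state();c=calibration("wrist");im=grab_frame("wrist")[:,:,::-1].copy();print(s["time_s"],s["ee_pos"],s["ee_rot"])
cv2.imwrite("pics/w4.png",im);pickle.dump(c,open("w4.pkl","wb"))
a=np.radians(12.3);S=np.array([517.4,248.4])
W=lambda P:np.c_[np.array(P)[:,:2]@np.array([[np.cos(a),np.sin(a)],[-np.sin(a),np.cos(a)]])+S,np.array(P)[:,2]]
t=np.linspace(0,2*np.pi,73)
big=cv2.resize(im,(1280,800),interpolation=cv2.INTER_CUBIC)
for h,col in ((115,(0,255,0)),(121,(0,0,255))):
  for y in(69,-69):
    q=proj(c,W(np.c_[20*np.cos(t),0*t+y,h+20*np.sin(t)]));print(h,y,q.min(0).round(1),q.max(0).round(1))
    cv2.polylines(big,[np.int32(q*2)],True,col,1)
cv2.imwrite("pics/w4b.png",big[0:600,280:1080])
E
```

```text
12.4 [530.5606227  189.00947358 219.47319338] [-1.79952047e+02  5.09800616e-02  1.02243979e+02]
115 69 [294.   29.3] [346.5  41.4]
115 -69 [297.7 201.6] [342.9 215.4]
121 69 [293.3  27.1] [347.2  39.9]
121 -69 [297.2 203.5] [343.4 217.8]
```

View pics/w4b.png

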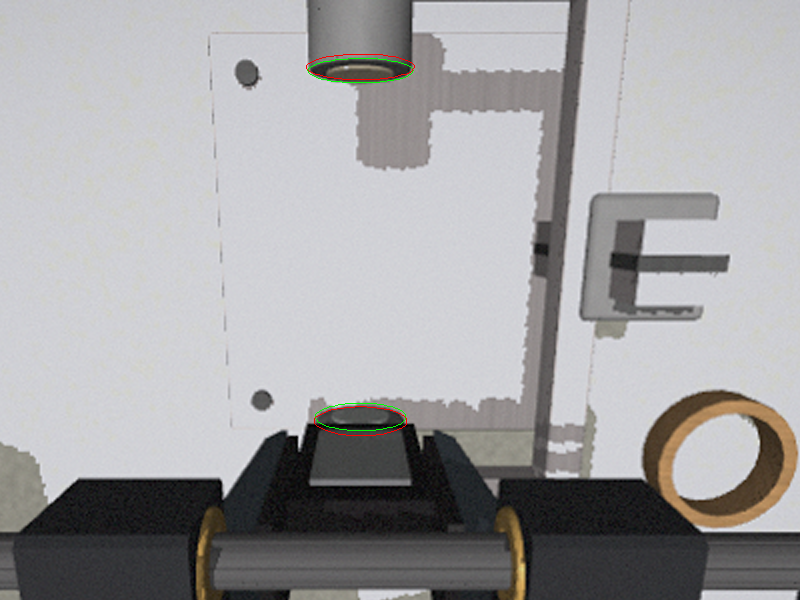

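The ellipses for 115 and 121 mm both nearly fit the lamp face at (360,68) and the receiver face at (360,418). I'll pin the height with the crossbar edges, at about x=545–612 in this view.

```bash
python3 - <<'E'
from h import *
import pickle
a=np.radians(12.3);S=np.array([517.4,248.4])
W=lambda P:np.c_[np.array(P)[:,:2]@np.array([[np.cos(a),np.sin(a)],[-np.sin(a),np.cos(a)]])+S,np.array(P)[:,2]]
for n,ys in(("w1",(70,40,-40)),("w4",(60,40,-40))):
    c=pickle.load(open(n+".pkl","rb"));im=cv2.GaussianBlur(cv2.imread(f"pics/{n}.png",0),(1,5),0)
    for y in ys:
        q=proj(c,W([(82,y,h+12) for h in(112,116,120,124)]+[(98,y,130)]));r=int(round(q[1,1]));u=int(q[1,0])
        print(n,y,"row",r,"front top edge h112..124:",q[:4,0].round(1),"back",q[4,0].round(1));print("  from",u-16,im[r,u-16:u+24].tolist())
E
```

```text
w1 70 row 73 front top edge h112..124: [405.  406.1 407.2 408.3] back 422.9
  from 390 [135, 134, 136, 136, 132, 134, 133, 135, 138, 107, 82, 85, 81, 77, 149, 191, 198, 196, 195, 196, 196, 195, 196, 196, 195, 195, 194, 193, 194, 173, 179, 199, 178, 180, 196, 196, 195, 194, 195, 195]
w1 40 row 104 front top edge h112..124: [402.9 403.9 405.  406. ] back 420.3
  from 387 [197, 198, 197, 197, 197, 199, 194, 153, 131, 137, 107, 85, 84, 87, 77, 160, 197, 199, 199, 197, 196, 196, 197, 198, 197, 199, 197, 197, 198, 187, 185, 196, 192, 188, 195, 197, 196, 198, 197, 198]
w1 -40 row 181 front top edge h112..124: [397.9 398.8 399.7 400.6] back 414.1
  from 382 [200, 200, 200, 200, 198, 200, 203, 158, 135, 141, 114, 87, 86, 87, 77, 177, 201, 200, 199, 200, 200, 198, 199, 200, 199, 199, 199, 199, 190, 189, 197, 185, 194, 200, 198, 199, 199, 200, 199, 200]
w4 60 row 45 front top edge h112..124: [430.6 432.5 434.4 436.4] back 455.6
  from 416 [137, 138, 139, 143, 132, 101, 84, 88, 88, 91, 86, 85, 93, 142, 195, 205, 203, 203, 203, 202, 203, 201, 202, 202, 201, 203, 204, 202, 202, 202, 201, 202, 202, 189, 181, 203, 203, 200, 201, 202]
w4 40 row 74 front top edge h112..124: [428.  429.8 431.7 433.6] back 452.3
  from 413 [141, 139, 139, 143, 146, 122, 90, 88, 90, 92, 89, 93, 85, 114, 180, 209, 207, 205, 205, 204, 205, 205, 207, 204, 206, 204, 204, 206, 205, 205, 205, 205, 205, 191, 187, 207, 205, 206, 204, 205]
w4 -40 row 179 front top edge h112..124: [418.9 420.4 422.  423.6] back 440.9
  from 404 [144, 142, 140, 143, 142, 139, 103, 88, 89, 92, 95, 95, 90, 137, 199, 211, 210, 211, 210, 209, 210, 209, 209, 209, 210, 209, 209, 210, 210, 209, 210, 195, 202, 209, 209, 210, 209, 210, 210, 207]
```

The gap and crossbar cues disagree by a few mm on beam height, so I take one offset, lower view for real parallax.

Call:
{"name": "send_rows", "arguments": {
  "deltas": [
    [[0,-0.04,0],[0,0,0]],
    [[0,-0.06,0],[0,0,0]],
    [[0,-0.06,0.02],[0,0,0]],
    [[0,-0.06,0.04],[0,0,0]],
    [[0,-0.06,0.05],[0,0,0]],
    [[0,-0.02,0.03],[0,0,0]],
    [[0,0,0],[0,0,0]],
    [[0,0,0],[0,0,0]],
    [[0,0,0],[0,0,0]]
  ]
}}

```text
time_s: 13.35
ee_pos: [386.2, 158.3, 150.9]
ee_rot: [179.8, -0.0, 102.2]
force: [0.0, -0.0, -0.7]
gripper_width: 36.3
gripper_force: 25.0
```

```bash
python3 - <<'E'
from h import *
import pickle
s=state();c=calibration("wrist");im=grab_frame("wrist")[:,:,::-1].copy();print(s["time_s"],s["ee_pos"],s["ee_rot"])
cv2.imwrite("pics/w5.png",im);pickle.dump(c,open("w5.pkl","wb"))
a=np.radians(12.3);S=np.array([517.4,248.4])
W=lambda P:np.c_[np.array(P)[:,:2]@np.array([[np.cos(a),np.sin(a)],[-np.sin(a),np.cos(a)]])+S,np.array(P)[:,2]]
t=np.linspace(0,2*np.pi,73)
big=cv2.resize(im,(1280,800),interpolation=cv2.INTER_CUBIC)
for h,col in ((109,(255,0,0)),(115,(0,255,0)),(121,(0,0,255))):
  for y in(69,-69):
    q=proj(c,W(np.c_[20*np.cos(t),0*t+y,h+20*np.sin(t)]));print(h,y,q.min(0).round(1),q.max(0).round(1))
    cv2.polylines(big,[np.int32(q*2)],True,col,1)
q=proj(c,W([(-80,-110,12),(-80,110,12)]));print(q)
cv2.polylines(big,[np.int32(q*2)],False,(255,0,255),1)
cv2.imwrite("pics/w5b.png",big[0:600,480:1280])
E
```

```text
13.35 [386.15060399 158.31686461 150.90604358] [ 1.79812847e+02 -2.45023047e-02  1.02228995e+02]
109 69 [536.7  -1.3] [628.6  21. ]
109 -69 [500.5 225.9] [570.9 248.7]
115 69 [543.6  -5.6] [640.1  18.2]
115 -69 [505.3 228.8] [578.4 252.9]
121 69 [551.1 -10.3] [652.6  15.3]
121 -69 [510.4 231.9] [586.4 257.4]
[[385.46742646 236.6098528 ]
 [400.38044854  -7.77650211]]
```

View pics/w5b.png

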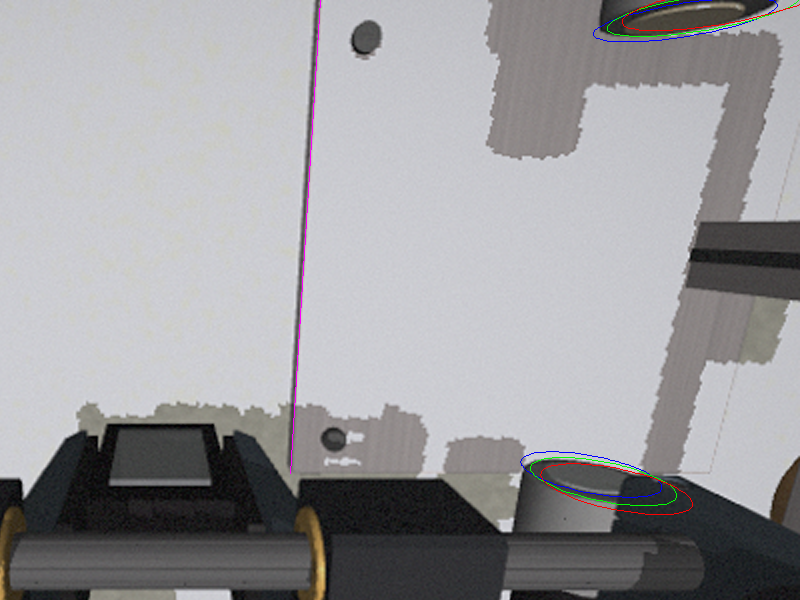

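The plate edge fits exactly. The lamp face lower edge at about (600–770, 38) and the receiver's left rim at about (521,465) lie between the 109 and 115 mm rings. I get numbers from edge profiles.

```bash
python3 - <<'E'
from h import *
import pickle
from scipy.optimize import minimize
from scipy.ndimage import map_coordinates
im={n:cv2.GaussianBlur(cv2.imread(f"pics/{n}.png",0),(3,3),0).astype(float) for n in("w1","w4","w5")}
C={n:pickle.load(open(n+".pkl","rb")) for n in im}
def W(S,a,P): P=np.array(P);return np.c_[P[:,:2]@np.array([[np.cos(a),np.sin(a)],[-np.sin(a),np.cos(a)]])+S,P[:,2]]
def ring(n,y,h,r,th,S=(517.4,248.4),a=np.radians(12.3)):
    return proj(C[n],W(S,a,np.c_[r*np.cos(th),0*th+y,h+r*np.sin(th)]))
def samp(I,q): return map_coordinates(I,[q[:,1],q[:,0]],order=1,mode='nearest')
# outer silhouette part of each face rim: lower arc; contrast outside(bright) - inside(dark)
lo=np.radians(np.arange(195,346,3)); 
for n,y,lim in(("w1",69,lo),("w1",-69,lo),("w4",69,lo),("w5",69,np.radians(np.arange(185,321,3))),("w5",-69,np.radians(np.arange(170,240,3)))):
    for yy in (69,70,71):
        best=[]
        for h in np.arange(104,126,.5):
            o=samp(im[n],ring(n,np.sign(y)*yy,h,20.8,lim));i=samp(im[n],ring(n,np.sign(y)*yy,h,19.2,lim));best.append((o-i).mean())
        b=np.array(best);k=b.argmax();print(n,y,yy,"h",104+.5*k,b[k].round(0),end=" | ")
    print()
# two-parameter fit all
def cost(p):
    h,yy,r,dx,dy=p;s=0
    for n,y,lim in(("w1",69,lo),("w1",-69,lo),("w4",69,lo),("w5",69,np.radians(np.arange(185,321,3))),("w5",-69,np.radians(np.arange(170,240,3)))):
        S=(517.4+dx,248.4+dy)
        o=samp(im[n],ring(n,np.sign(y)*yy,h,r+.8,lim,S));i=samp(im[n],ring(n,np.sign(y)*yy,h,r-.8,lim,S));s-=np.clip(o-i,-20,80).mean()
    return s
for h0 in(110,114,118):
    r=minimize(cost,[h0,69.5,20,0,0],method="Nelder-Mead",options=dict(initial_simplex=np.array([[h0,69.5,20,0,0]]+[[h0+3*(k==0),69.5+(k==1),20-.5*(k==2),(k==3)*1.,(k==4)*1.] for k in range(5)])));print(r.x.round(2),r.fun)
E
```

```text
w1 69 69 h 125.5 13.0 | w1 69 70 h 110.5 12.0 | w1 69 71 h 104.0 10.0 | 
w1 -69 69 h 118.5 20.0 | w1 -69 70 h 115.0 20.0 | w1 -69 71 h 111.5 20.0 | 
w4 69 69 h 119.0 30.0 | w4 69 70 h 113.5 29.0 | w4 69 71 h 108.0 29.0 | 
w5 69 69 h 113.5 15.0 | w5 69 70 h 111.5 32.0 | w5 69 71 h 109.5 34.0 | 
w5 -69 69 h 112.5 33.0 | w5 -69 70 h 111.5 38.0 | w5 -69 71 h 110.5 44.0 | 
[111.79  70.91  20.61  -0.33  -0.56] -146.74341083869882
[111.8   70.9   20.61  -0.33  -0.56] -146.74323831252724
[111.79  70.9   20.6   -0.34  -0.55] -146.7440800738595
```

All cues converge on a beam height of about 111.8 mm and a station at (517.1, 247.9). I enter from the open front at beam height.

Call:
{"name": "send_rows", "arguments": {
  "deltas": [
    [[0.02,0,0.01],[0,0,0]],
    [[0.04,0,0.02],[0,0,0]],
    [[0.04,0,0.02],[0,0,0]],
    [[0.02,0,0.01],[0,0,0]],
    [[0,0,0],[0,0,0]]
  ]
}}

```text
time_s: 13.9
ee_pos: [371.0, 217.8, 119.2]
ee_rot: [-179.9, 0.0, 102.4]
force: [0.2, 0.1, -0.5]
gripper_width: 36.0
gripper_force: 25.0
```

Call:
{"name": "send_rows", "arguments": {
  "deltas": [
    [[0,0.02,0],[0,0,0]],
    [[0,0.04,0],[0,0,0]],
    [[0,0.05,0],[0,0,0]],
    [[0,0.05,0],[0,0,0]],
    [[0,0.05,0],[0,0,0]],
    [[0,0.04,0],[0,0,0]],
    [[0,0.03,0],[0,0,0]],
    [[0,0.014,0],[0,0,0]],
    [[0,0,0],[0,0,0]],
    [[0,0,0],[0,0,0]]
  ]
}}

```text
time_s: 14.9
ee_pos: [514.6, 247.5, 119.7]
ee_rot: [-180.0, 0.0, 102.3]
force: [-0.1, -0.8, -0.2]
gripper_width: 35.9
gripper_force: 25.0
```

```bash
python3 - <<'E'
from h import *
import pickle
P=[]
for i in range(10): 
    im=grab_frame("wrist"); s=state();P.append(np.r_[s["ee_pos"],s["ee_rot"][2],abs(s["ee_rot"][0]),s["ee_rot"][1]])
m=np.mean(P,0);print(s["time_s"],m.round(2),np.std(P,0).round(2),s["force"].round(1))
c=calibration("wrist");im=im[:,:,::-1].copy();cv2.imwrite("pics/w6.png",im)
a=np.radians(m[3]);R=np.array([[np.cos(a),np.sin(a)],[np.sin(a),-np.cos(a)]]) # rows tool x,y
T=lambda x,y,z:np.r_[m[:2]+x*R[0]+y*R[1],z]
big=cv2.resize(im,(1280,800),interpolation=cv2.INTER_CUBIC)
off=m[2]-40.8
q=proj(c,[T(11,-18,off),T(11,18,off),T(11,18,off+60),T(11,-18,off+60)]);print("cell face pred",q.round(1).tolist())
cv2.polylines(big,[np.int32(q*2)],True,(0,0,255),1)
t=np.linspace(0,2*np.pi,73);b=np.radians(12.3)
for y in(70.5,-70.5):
    X=np.c_[20.5*np.cos(t),0*t+y];X=X@np.array([[np.cos(b),np.sin(b)],[-np.sin(b),np.cos(b)]])+[517.1,247.9]
    cv2.polylines(big,[np.int32(proj(c,np.c_[X,111.8+20.5*np.sin(t)])*2)],True,(0,255,0),1)
cv2.imwrite("pics/w6b.png",big[0:600,240:1040])
E
```

```text
15.4 [514.6  247.95 119.89 102.3  179.99  -0.  ] [0.21 0.17 0.05 0.01 0.01 0.  ] [ 0.   0.2 -1. ]
cell face pred [[293.4, 209.8], [347.0, 209.8], [357.6, 248.0], [283.3, 248.0]]
```

View pics/w6b.png

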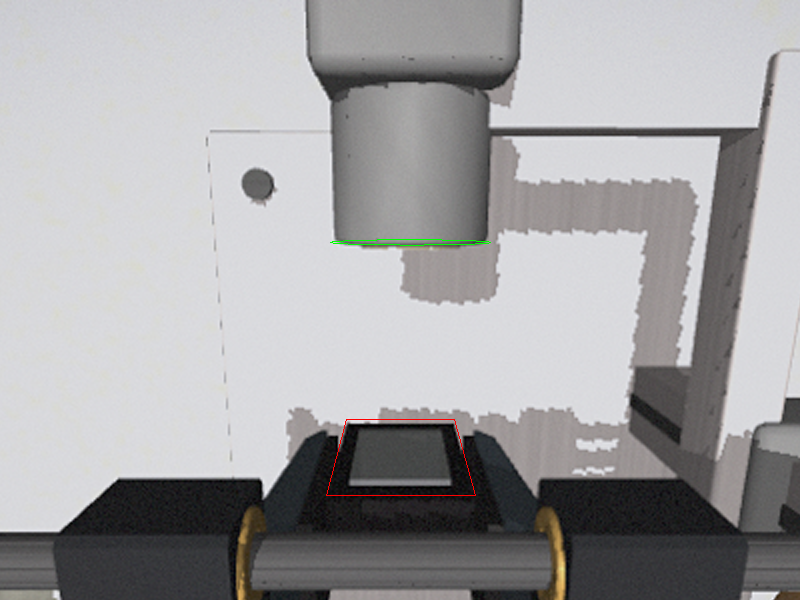

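The lamp ring fits well. The cell's lower face edge shows at about row 424 versus 420 predicted, so I check the cell's offset in the grip using the window edges.

```bash
python3 - <<'E'
from h import *
im=cv2.imread("pics/w6.png",0);c=calibration("wrist")
print("col 316-324 rows 205..250",im[205:252,316:325].mean(1).round(0).astype(int).tolist())
print("row 228: cols 285..355",im[226:231,285:356].mean(0).round(0).astype(int).tolist())
m=np.array([514.6,247.95,119.89]);a=np.radians(102.3);R=np.array([[np.cos(a),np.sin(a)],[np.sin(a),-np.cos(a)]])
T=lambda x,y,z:np.r_[m[:2]+x*R[0]+y*R[1],z]
for dx,dz in((0,0),(1,0),(0,1)):
    u=m[2]-40.8+dz
    print(dx,dz,"frame bot,win bot,win top,frame top rows",[proj(c,[T(x+dx,0,u+z)])[0,1].round(2) for x,z in((11,0),(12.5,11),(12.5,51),(11,60),(-11,60))])
print("win sides at z31",proj(c,[T(12.5,-13,m[2]-9.8),T(12.5,13,m[2]-9.8)]).round(1).tolist())
E
```

```text
col 316-324 rows 205..250 [169, 152, 155, 154, 156, 160, 133, 8, 14, 38, 60, 70, 74, 72, 69, 71, 70, 70, 71, 71, 69, 70, 69, 70, 70, 70, 70, 69, 71, 71, 69, 72, 70, 67, 90, 124, 135, 112, 8, 15, 14, 15, 17, 15, 18, 29, 36]
row 228: cols 285..355 [21, 22, 19, 18, 18, 14, 16, 19, 17, 18, 16, 28, 61, 66, 67, 69, 71, 71, 70, 71, 69, 71, 71, 71, 69, 71, 71, 71, 70, 69, 71, 69, 69, 69, 71, 71, 71, 71, 69, 68, 71, 70, 71, 70, 70, 69, 71, 70, 71, 69, 72, 71, 70, 71, 68, 67, 66, 66, 39, 19, 17, 17, 14, 16, 14, 21, 17, 16, 23, 26, 21]
0 0 frame bot,win bot,win top,frame top rows [np.float64(209.82), np.float64(212.9), np.float64(237.76), np.float64(247.97), np.float64(288.14)]
1 0 frame bot,win bot,win top,frame top rows [np.float64(208.4), np.float64(211.41), np.float64(235.94), np.float64(246.07), np.float64(286.38)]
0 1 frame bot,win bot,win top,frame top rows [np.float64(210.28), np.float64(213.4), np.float64(238.54), np.float64(248.86), np.float64(289.25)]
win sides at z31 [[297.7, 224.0], [343.0, 224.0]]
```

The offset in the grip is under 1 mm. A final small correction follows: 2.5 mm along tool y and 1.7 mm up.

Call:
{"name": "send_rows", "arguments": {
  "deltas": [
    [[0,0.003,-0.002],[0,0,0]],
    [[0,0.002,-0.0014],[0,0,0]],
    [[0,0,0],[0,0,0]],
    [[0,0,0],[0,0,0]],
    [[0,0,0],[0,0,0]],
    [[0,0,0],[0,0,0]],
    [[0,0,0],[0,0,0]],
    [[0,0,0],[0,0,0]]
  ]
}}

```text
time_s: 16.2
ee_pos: [517.5, 248.6, 121.4]
ee_rot: [-180.0, -0.0, 102.3]
force: [-0.0, 0.4, -1.5]
gripper_width: 35.8
gripper_force: 25.0
```

```bash
python3 - <<'E'
from h import *
P=[]
for i in range(8):
    im=grab_frame("wrist");s=state();P.append(np.r_[s["ee_pos"],s["ee_rot"][2]])
print(s["time_s"],np.mean(P,0).round(2),np.std(P,0).round(2),s["force"].round(1),s["gripper_width"],s["gripper_force"],np.abs(s["qvel"]).max())
E
```

```text
16.6 [517.47 248.61 121.47 102.29] [0.02 0.01 0.01 0.  ] [ 0.   0.4 -0.9] 36.39488742811375 24.999835789203644 0.032720918636340135
```

The arm is within 1 mm of target, still, and holding with no contact, so I hand it in.

```bash
python3 -c "
from workcell import *
print(job_done())"
```

```text
the job is handed in; nothing more can be done
None
```

The job is handed in: the cell is held upright and still by its ribbed sides, square to the beam, with the window within about 1 mm of my measured beam centre (beam height 111.8 mm, uncertain by about 2 mm), no contact forces sensed, and no result returned.

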